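Spin-test three wheel units and reject the binding one

ROBOT

A 6-joint arm with a two-finger parallel gripper is mounted at the origin on a cart in front of the work surface, level with it; the furniture and walls round the work are solid. World frame = base frame: x ahead of the robot, y to its left, z up, the work surface at z = 0. Lengths are in m, angles in degrees, forces in N, time in s.
With the tool pointing down it reaches from about 0.3 to 0.75 m from the base axis. Payload 8.5 kg.
Tool frame: the origin (TCP) lies between the finger pads; the fingertips stand 17 mm ahead of it and the grasp point (between the pads) lies 2 mm behind it (env.tip_reach is the distance from the TCP to the fingertips, in m); z points along the fingers, y is the line along which they close (so a half turn about z gives the same grasp; the last joint's range is limited). The gripper opens to 85 mm and grips with 20 to 120 N. Pads are 22 mm wide; open, the fingers measure 114 mm over their backs; the gripper's body (76 mm by 85 mm) begins 54 mm behind the grasp point. The pads swing forward as they close: fully open they stand 13 mm farther back than shut.
Start: joints at [-79.028, 21.807, 74.336, -0, 83.858, -12.336], TCP at [0.218, -0.505, 0.248] pointing down, gripper open.
Joint ranges: [-178.18, 178.18], [-50.72, 133.34], [12.68, 142.11], [-81.47, 261.47], [9.98, 163.14], [-165.26, 165.26]. Speed limits (degrees/s): [136.94, 136.94, 180, 180, 180, 180].

INTERFACE

Orientations are given as a 3x3 rotation matrix whose columns are the frame's x, y, z axes.
In Python, from rig import env, viewer gives the robot as it stands.
- The arm moves only by the tool move_arm, never from a script. Its argument "motion" is a list of rows, each a list of 2 entries, a list of its own where there are three numbers: the shift along the tool's x, y, z normalised to -1 to 1, where 1 is 50 mm, then the turn, a rotation vector about the tool's x, y, z normalised to -1 to 1, where 1 is 8 degrees. A call has 1 to 20 rows; each row shifts and turns the commanded pose from where the row before left it, along the tool's axes as they then stand; what a row does not reach is not made up. A row lasts 1/10 s, in which the tool goes at most 50 mm and 8.59 degrees, less where a joint would pass 70% of its speed; a pose out of reach is approached as far as the arm can. A call with a number of a shift or a turn outside -1 to 1 is refused whole. A call with a gripper value outside its range is refused whole. "claw" is the closure, from 0 (fully open) to 1 (shut), set as the call begins (left out, the last holds). The fingers move at their own pace and stop on an object; "force" is the grip in N (left out, the last holds). Time passes only in rows, so rows that do not move let the fingers close. It gives the time, the measured TCP pose, the force, the opening and the grip force at its end, in the units of the state.
- env.observe(): the state, without advancing time (a new reading comes with each control period).
- viewer.get_image(name): name is "side" or "top"; returns a dict with "frame" (384x512x3 uint8, red, green, blue), "depth" (384x512 float32, m along the optical axis (not along the pixel's ray), 0 where there is no reading), "fx", "fy", "cx", "cy" (pixels), "k1" (the pictures are not rectified: a ray, as slopes to the right and down, at radius r is drawn at 1 + k1 r^2 times it, then the intrinsics apply), "eye" and "attitude" of the camera in the world. Camera axes: x right, y up, looking along -z (the intrinsics and any distortion apply to the point x, -y, -z); pixel columns grow to the right and rows downward; lengths in m; the calibration is good to about 2 mm. A picture is of the moment at which its call begins.
- env.close_job(): hands the job in; it is judged then, once.
The state is a dict: "time_s": time; "q": joint angles; "qvel": joint speeds; "joint_efforts": joint torques, N m; "position": TCP position; "tool_rot": TCP orientation; "ft_force": force on the tool from outside, world axes, zero at the start; "wrist_torque": the same for the moment, N m; "grip_width": finger opening in m; "gripper_force": force on a finger pad.
Only numpy, scipy, OpenCV 4.12 (cv2) and the standard library are available. Lean on these libraries where they do the work, as an engineer would, in place of code of your own. Each camera call takes 0.05 s, during which the arm holds its last target. There are 200 camera calls.

TASK

Leaving all three units in the block, turn each wheel through at least a quarter turn by pushing its pins with the fingertips and feel how it runs; push slowly and gently, because forcing a tight bearing damages it. Then lift the unit whose wheel binds out of the block by its post and set it down, without dropping it, standing upright in the red tray. Leave the free-running units in their sockets and the other things where they are.

Things in the scene. Friction and masses are not known exactly. Their poses are not given: they have to be found in the camera images.
- place_1 (a point): place 1 of the block (fixed point on a socket's axis, 97 mm above the bench; does not follow the unit). The wheel unit standing in it: square steel foot 50 x 50 x 27 mm, above it a grey wheel 98 mm across, 11 mm thick, and through its centre a fixed steel post, 18 mm across, that does not turn with it; 0.87 kg. This point is on the post, 17 mm below its top, 47 mm above the wheel's top face, 90 mm above the foot's underside
- place_2 (a point): place 2 of the block (fixed point on a socket's axis, 97 mm above the bench; does not follow the unit). Its unit is like the first. Each wheel has three upright pins to push, 8 mm across, 18 mm tall above the wheel's top face, 40 mm from the axis, 120 degrees apart, one of them yellow; at the start the yellow one points along the block's +x, within 0.3 rad. Wheels turn endlessly; a push far off the tangent wedges
- place_3 (a point): place 3 of the block (fixed point on a socket's axis, 97 mm above the bench; does not follow the unit). Its unit is like the first. Free-running wheels give well under 1 N of resistance at a pin and coast or stay where left; a binding one (dried grease) about 2 N plus 1 N for each 5 mm/s of pin speed. More than 12 N on a wheel or pin damages the bearing
- tray_floor (a point): centre of the inside floor of the red reject tray, 150 x 150 mm outside, 4 mm walls 28 mm tall, fixed; the floor is 4 mm above the bench. x and y run along its sides
- block: aluminium holding block, 90 x 370 x 34 mm, fixed, origin at the centre of its underside; three square sockets in a row along its y (places 1, 2, 3 at -130, 0, +130 mm), 27 mm deep with 1 mm play, each holding a unit's foot, its underside 7 mm above the bench; units lift straight out. Which place holds the binding unit changes
- by_flux_bottle: small brown bottle, 38 mm across, 75 mm tall, origin under its centre; bystander
- by_tape_amber: roll of amber tape lying flat, 66 mm across, 18 mm tall, origin under its centre; bystander
- by_ok_stamp: stamp with red handle, 33 mm across, 62 mm tall, origin under its centre; bystander

How it is judged (in metres and radians):
On the way, in this order (a step that is already met when the one before it is completed fails the run):
1. every wheel has been turned a quarter turn (at least 1.25 rad from its zero) with all units still in the block ((value of joint wheel_k above 1.25 rad or value of joint wheel_k below -1.25 rad) and (value of joint wheel_m above 1.25 rad or value of joint wheel_m below -1.25 rad) and (value of joint wheel_r above 1.25 rad or value of joint wheel_r below -1.25 rad) and distance of each of post_k, post_m, post_r from where it was at the start of the episode below 0.012 m and angle between each of post_k, post_m, post_r's own z axis and vertical below 0.1 rad), for 0.1 s.
2. the binding unit is set on the tray's floor while still held (x of post_m in the frame of tray_floor between -0.048 and 0.048 m and y of post_m in the frame of tray_floor between -0.048 and 0.048 m and z of post_m in the frame of tray_floor below 0.098 m and angle between post_m's own z axis and vertical below 0.1 rad and contact force between the fingers and unit_m above 0.5 N), for 0.1 s.
At the end, for the whole second after the job is handed in: the binding unit stands still and upright (0.1 rad) on the red tray's floor, released, foot centre within 48 mm of the tray centre along both sides and underside less than 8 mm above the floor; the free-running units stand in their sockets, within 12 mm of their start and upright (0.1 rad) (x of post_m in the frame of tray_floor between -0.048 and 0.048 m and y of post_m in the frame of tray_floor between -0.048 and 0.048 m and z of post_m in the frame of tray_floor below 0.098 m and angle between each of post_m, post_k, post_r's own z axis and vertical below 0.1 rad and distance of each of post_k, post_r from where it was at the start of the episode below 0.012 m and linear speed of unit_m below 0.02 m/s); the robot touches nothing.
It fails at once if a wheel or its pins are pushed with more than 12 N (contact force between any of the fingers, the arm and wheel_k above 12 N or contact force between any of the fingers, the arm and wheel_m above 12 N or contact force between any of the fingers, the arm and wheel_r above 12 N).
It fails at once if the flux bottle, tape roll or stamp is moved by more than 20 mm (distance of any of by_flux_bottle, by_tape_amber, by_ok_stamp from where it was at the start of the episode above 0.02 m).
It also fails if it takes over 72 s, if anything falls off the work surface, if the arm or the gripper's body presses on something with over 40 N, if the wrist force passes 120 N, or if a joint passes its speed limit or range.

## Working session

There is one attempt and no reset: what is moved stays moved. The work goes in short steps, Python scripts to look and compute and a tool call to move; the robot and the scene stay as the last step left them, time stands still between calls to the robot, and variables do not carry over. Pictures are saved under pics/ and viewed, at most 10 in all, crops included, and the job is handed in when it is done.

Besides the shell and the picture viewer there is one more tool, called after "Request:" as name(argument=value, ...), one argument or row to a line, values as JSON. move_arm: Moves the arm, as the interface text tells. Scaled input: -1 to 1 covers 50 mm each way for a shift and 8 degrees each way for a turn. Its arguments: {"type":"object","properties":{"motion":{"type":"array","items":{"type":"array"}},"claw":{"type":"number"},"force":{"type":"number"}},"required":["motion"]}

```bash
mkdir -p pics; ls; python3 - <<'E'
from rig import env, viewer
import cv2,numpy as np,pickle
o=env.observe(); print({k:np.round(v,4).tolist() for k,v in o.items()}, env.tip_reach)
for n in("top","side"):
    d=viewer.get_image(n); pickle.dump(d,open(n+"0.pkl","wb"))
    print(n,{k:(np.round(v,4).tolist()) for k,v in d.items() if k not in("frame","depth")})
    cv2.imwrite(f"pics/{n}0.png",d["frame"][:,:,::-1])
E
```

```text
pics
{'time_s': 0.0, 'q': [-79.0274, 21.8419, 74.3862, -0.0008, 83.8568, -12.3357], 'qvel': [-0.0321, 0.0677, 0.028, -0.0466, 0.0371, 0.0107], 'joint_efforts': [-0.002, -44.8465, -23.1281, -0.0003, 0.0047, -0.0], 'position': [0.2176, -0.5048, 0.2477], 'tool_rot': [[0.9184, 0.3957, -0.0003], [0.3957, -0.9184, 0.0015], [0.0003, -0.0015, -1.0]], 'ft_force': [0.0908, -0.2108, 0.369], 'wrist_torque': [-0.0106, -0.0309, -0.0382], 'gripper_force': 0.0, 'grip_width': 0.0856} 0.017
top {'fx': 478.5585, 'fy': 478.5585, 'cx': 258.746, 'cy': 183.0597, 'k1': -0.1023, 'eye': [0.276, -0.0471, 1.4691], 'attitude': [[0.05, 0.9737, -0.2222], [-0.9987, 0.0485, -0.0121], [-0.001, 0.2225, 0.9749]]}
side {'fx': 376.943, 'fy': 376.943, 'cx': 255.3475, 'cy': 191.3368, 'k1': -0.063, 'eye': [0.555, -0.7246, 0.6336], 'attitude': [[0.9982, 0.0301, -0.0513], [-0.059, 0.613, -0.7878], [0.0077, 0.7895, 0.6137]]}
```

View pics/top0.png

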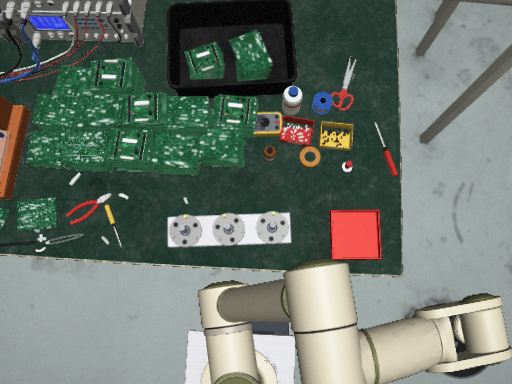

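View pics/side0.png

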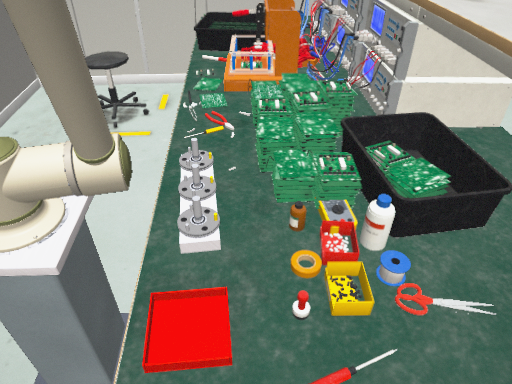

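The top view shows the block at about (168–291, 213–247), with wheels near (185,230), (228,228) and (273,227). The red tray is at (331–381, 209–260), with the bystanders above it. The side view shows the same layout.

```bash
cat > h.py <<'E'
import numpy as np,cv2,pickle
def K(d): return np.array([[d["fx"],0,d["cx"]],[0,d["fy"],d["cy"]],[0,0,1]]),np.array([d["k1"],0,0,0.])
def slopes(d,uv):
    k,D=K(d); return cv2.undistortPoints(np.asarray(uv,float).reshape(-1,1,2),k,D).reshape(-1,2)
def onplane(d,uv,z):
    s=slopes(d,uv); r=np.c_[s[:,0],-s[:,1],-np.ones(len(s))]@np.asarray(d["attitude"]).T
    e=np.asarray(d["eye"]); return e+r*((z-e[2])/r[:,2])[:,None]
def cloud(d):
    h,w=d["depth"].shape; v,u=np.mgrid[:h,:w]
    s=slopes(d,np.c_[u.ravel(),v.ravel()]); z=d["depth"].ravel()[:,None]
    return ((np.c_[s[:,0],-s[:,1],-np.ones(len(s))]*z)@np.asarray(d["attitude"]).T+np.asarray(d["eye"])).reshape(h,w,3)
def proj(d,P):
    c=(np.asarray(P,float)-np.asarray(d["eye"]))@np.asarray(d["attitude"]); c=c*[1,-1,-1]
    k,D=K(d); return cv2.projectPoints(c.reshape(-1,1,3),np.zeros(3),np.zeros(3),k,D)[0].reshape(-1,2)
E
cat > m.py <<'E'
from h import *
for n in("top","side"):
    d=pickle.load(open(n+"0.pkl","rb")); P=cloud(d); hsv=cv2.cvtColor(d["frame"],cv2.COLOR_RGB2HSV); H,S,V=cv2.split(hsv)
    near=(P[...,0]>0.2)&(P[...,0]<0.5)&(d["depth"]>0)
    z=P[...,2]
    w=near&(abs(z-.034)<.006)&(S<60)&(V>130)&(abs(P[...,1])<.35)
    r=cv2.minAreaRect(P[w][:,:2].astype(np.float32)); print(n,"block",w.sum(),r,np.median(z[w]))
    red=near&(S>150)&((H<8)|(H>172))&(P[...,1]<-.2)
    fl=red&(z<.012); r=cv2.minAreaRect(P[fl][:,:2].astype(np.float32)); print("tray floor",fl.sum(),r,np.median(z[fl]))
    r=cv2.minAreaRect(P[red][:,:2].astype(np.float32)); print("tray all",red.sum(),r)
    t=near&(z>.095)&(z<.12)&(abs(P[...,1])<.35)
    m=near&(z>.04)&(z<.125)
    nl,L,st,c=cv2.connectedComponentsWithStats(t.astype(np.uint8))
    for i in range(1,nl):
        if st[i,4]>5: print("post",st[i,4],np.round(P[L==i].mean(0),4))
    y=near&(H>20)&(H<34)&(S>140)&(V>120)&(z>.045)
    nl,L,st,c=cv2.connectedComponentsWithStats(y.astype(np.uint8))
    for i in range(1,nl):
        if st[i,4]>2: print("yellow",st[i,4],c[i].round(1),np.round(P[L==i].mean(0),4), np.round(onplane(d,[c[i]],.066)[0],4))
    f=near&(abs(z-.050)<.005)&(S<60)&(abs(P[...,1])<.35)
    nl,L,st,c=cv2.connectedComponentsWithStats(f.astype(np.uint8))
    for i in range(1,nl):
        if st[i,4]>100: print("wheel",st[i,4],cv2.minEnclosingCircle(P[L==i][:,:2].astype(np.float32)))
E
python3 m.py
```

```text
top block 1080 ((0.45484089851379395, 0.05436091125011444), (0.08940951526165009, 0.3687080442905426), 4.6367950439453125) 0.03398116158797093
tray floor 1609 ((0.44432008266448975, -0.33477455377578735), (0.11487063020467758, 0.15903052687644958), 2.4778788089752197) 0.0040983455760112975
tray all 1854 ((0.44444113969802856, -0.33440113067626953), (0.1160755604505539, 0.1594516485929489), 2.6675877571105957)
post 34 [ 0.4647 -0.0744  0.1121]
post 30 [0.4446 0.1821 0.1129]
post 29 [0.4544 0.0549 0.1126]
wheel 658 ((0.4453860819339752, 0.18481393158435822), 0.0489688441157341)
wheel 663 ((0.456889808177948, 0.05536444112658501), 0.04922347515821457)
wheel 595 ((0.46582603454589844, -0.07438220083713531), 0.04845394939184189)
side block 720 ((0.45507335662841797, 0.053322091698646545), (0.08869393914937973, 0.37097758054733276), 4.410589218139648) 0.033709397281840026
tray floor 4069 ((0.43983888626098633, -0.32045188546180725), (0.12379376590251923, 0.17160367965698242), 2.557953119277954) 0.004346099118364144
tray all 5181 ((0.4403495192527771, -0.3206387758255005), (0.12479729950428009, 0.17202267050743103), 2.557953119277954)
post 56 [0.4445 0.1803 0.1071]
post 365 [ 0.258  -0.0105  0.1086]
post 64 [0.4557 0.0503 0.1076]
post 85 [ 0.4668 -0.0783  0.1079]
yellow 17 [209.8 155.2] [0.4841 0.1836 0.0605] [0.4848 0.1749 0.066 ]
yellow 16 [211.2 179. ] [0.4921 0.0678 0.0611] [0.4926 0.061  0.066 ]
wheel 409 ((0.4425947666168213, 0.18444180488586426), 0.05072686821222305)
wheel 570 ((0.45535916090011597, 0.05471571162343025), 0.04994087666273117)
wheel 752 ((0.4662790596485138, -0.07521972805261612), 0.05048448592424393)
```

```bash
cat > m2.py <<'E'
from h import *
import sys
C={1:(.4653,-.0756),2:(.4550,.0540),3:(.4447,.1836)}
def yel(tag):
  for n in("top","side"):
    d=pickle.load(open(n+tag+".pkl","rb")); hsv=cv2.cvtColor(d["frame"],cv2.COLOR_RGB2HSV); H,S,V=cv2.split(hsv)
    y=((H>18)&(H<36)&(S>90)&(V>90)).astype(np.uint8)
    zz=.066 if n=="top" else .060
    nl,L,st,c=cv2.connectedComponentsWithStats(y)
    for i in range(1,nl):
        p=onplane(d,[c[i]],zz)[0]
        for k,q in C.items():
            e=p[:2]-q
            if st[i,4]>1 and np.hypot(*e)<.06: print(n,"place",k,st[i,4],np.round(p,4),"r",np.hypot(*e).round(4),"ang",np.degrees(np.arctan2(e[1],e[0])).round(1))
if __name__=="__main__":
  yel("0")
  for n,f in(("top",1),("side",1)):
    d=pickle.load(open(n+"0.pkl","rb")); P=cloud(d); H,S,V=cv2.split(cv2.cvtColor(d["frame"],cv2.COLOR_RGB2HSV))
    red=((S>150)&((H<8)|(H>172))&(P[...,1]<-.2)&(P[...,0]<.56)&(P[...,0]>.25)&(P[...,2]<.04)).astype(np.uint8)
    nl,L,st,c=cv2.connectedComponentsWithStats(red); i=1+np.argmax(st[1:,4])
    hi=P[(L==i)&(P[...,2]>.022)]; a=P[L==i]
    print(n,"tray",cv2.minAreaRect(a[:,:2].astype(np.float32)),"rim",cv2.minAreaRect(hi[:,:2].astype(np.float32)))
E
python3 m2.py
```

```text
top place 1 5 [ 0.5058 -0.0771  0.066 ] r 0.0405 ang -2.1
top place 2 5 [0.493  0.0702 0.066 ] r 0.0413 ang 23.0
top place 3 6 [0.4832 0.184  0.066 ] r 0.0385 ang 0.5
side place 3 19 [0.4844 0.1853 0.06  ] r 0.0397 ang 2.5
side place 2 21 [0.4915 0.0693 0.06  ] r 0.0396 ang 22.7
side place 1 27 [ 0.5063 -0.077   0.06  ] r 0.041 ang -2.0
top tray ((0.46111077070236206, -0.33357182145118713), (0.14980199933052063, 0.15905506908893585), 2.8906118869781494) rim ((0.46173253655433655, -0.3300163447856903), (0.14733360707759857, 0.15265190601348877), 2.5285699367523193)
side tray ((0.4561573565006256, -0.31945735216140747), (0.15671557188034058, 0.17204152047634125), 3.157693862915039) rim ((0.4598143994808197, -0.3293532431125641), (0.150093674659729, 0.15218248963356018), 2.974972724914551)
```

Request:
move_arm(
  motion=[
    [[0.66, -0.49, 0], [0, 0, 0]],
    [[0.66, -0.49, 0], [0, 0, 0]],
    [[0.66, -0.49, 0], [0, 0, 0]],
    [[0.66, -0.49, 0], [0, 0, 0]],
    [[0.66, -0.49, 0], [0, 0, 0]],
    [[0.66, -0.49, 0], [0, 0, 0]],
    [[0.66, -0.49, 0], [0, 0, 0]],
    [[0.66, -0.49, 0], [0, 0, 0]],
    [[0.66, -0.49, 0], [0, 0, 0]],
    [[0.66, -0.49, 0], [0, 0, 0]],
    [[0.66, -0.49, 0], [0, 0, 0]],
    [[0.66, -0.49, 0], [0, 0, 0]],
    [[0, 0, 0.5], [0, 0, -0.87]],
    [[0, 0, 0.5], [0, 0, -0.87]],
    [[0, 0, 0.5], [0, 0, -0.87]],
    [[0, 0, 0.2], [0, 0, -0.87]],
    [[0, 0, 0], [0, 0, -0.87]],
    [[0, 0, 0], [0, 0, 0]],
  ],
  claw=0.29,
)

```text
time_s: 1.9
position: [0.4648, -0.0783, 0.1629]
tool_rot: [[0.527, 0.85, -0.001], [0.85, -0.527, 0.001], [-0.0, -0.001, -1.0]]
ft_force: [-0.3, -0.1, 0.3]
grip_width: 0.0606
gripper_force: 0.0
```

```bash
cat > st.py <<'E'
from rig import env
import numpy as np
from m2 import C
import sys
def st():
    o=env.observe(); R=np.array(o["tool_rot"]); p=np.array(o["position"])
    print("t",o["time_s"],"p",p.round(4),"psi",np.degrees(np.arctan2(R[1,1],R[0,1])).round(2),"z",R[:,2].round(4),"F",np.round(o["ft_force"],2),"T",np.round(o["wrist_torque"],3),"w",round(o["grip_width"],4),"gf",o["gripper_force"],"q6",round(o["q"][5],1))
    return R,p
def to(target):
    R,p=st(); d=np.array(target)-p; print("delta world",d.round(4),"tool units",(R.T@d/.05).round(3))
E
cat > snap.py <<'E'
import sys,pickle,cv2
from rig import viewer
for n in sys.argv[2:]:
    d=viewer.get_image(n); pickle.dump(d,open(n+sys.argv[1]+".pkl","wb")); cv2.imwrite(f"pics/{n}{sys.argv[1]}.png",d["frame"][:,:,::-1])
E
python3 snap.py 1 side; python3 -c "
from st import *
to((*C[1],.075))
from h import *
d=pickle.load(open('side1.pkl','rb'));P=cloud(d)
print(proj(d,[C[1]+(.15,),C[1]+(.05,)]))
cv2.imwrite('pics/side1c.png',cv2.resize(d['frame'][90:260,110:310,::-1],None,fx=4,fy=3.5)[:600])"
```

```text
t 1.95 p [ 0.4649 -0.0784  0.1632] psi -32.04 z [-4.e-04  2.e-04 -1.e+00] F [0.73 0.41 0.8 ] T [-0.013 -0.027 -0.003] w 0.0606 gf 0.0 q6 8.0
delta world [ 0.0004  0.0028 -0.0882] tool units [ 0.051 -0.022  1.763]
[[193.70612707 185.079648  ]
 [197.75112745 219.86972674]]
```

View pics/side1c.png

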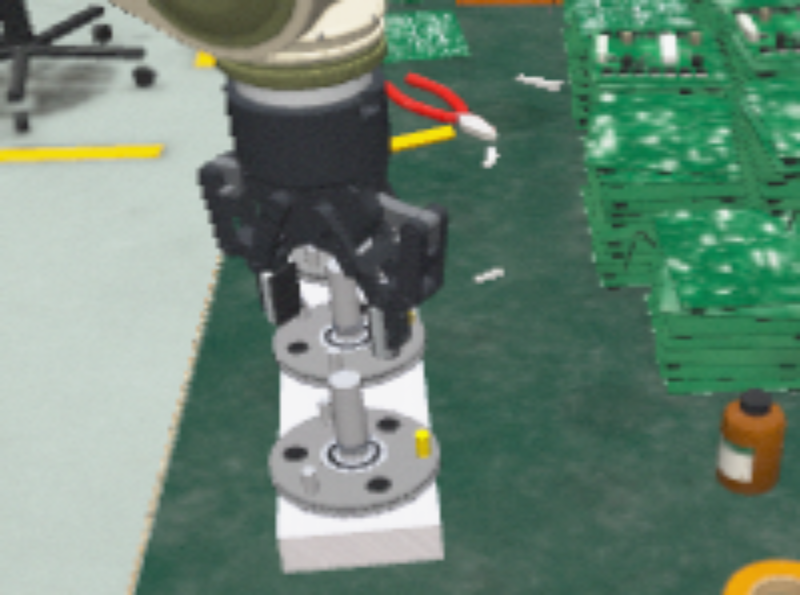

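The crop shows the gripper centred over wheel 1, with the fingertips at about (208,191) and (180,182) in full-image pixels. I'll get the fingertip height from depth.

```bash
python3 -c "
from st import *
from h import *
print(np.round(env.observe()['q'],1))
d=pickle.load(open('side1.pkl','rb'));P=cloud(d)
g=(np.hypot(P[...,0]-.4649,P[...,1]+.0784)<.07)&(P[...,2]>.125)&(P[...,2]<.2)
for s in(1,-1):
    a=np.radians(-32);q=P[g&(s*((P[...,0]-.4649)*np.cos(a)+(P[...,1]+.0784)*np.sin(a))>.02)]
    print(len(q),np.sort(q[:,2])[:12].round(4)); lo=q[q[:,2]<np.sort(q[:,2])[0]+.012]; u=((lo[:,0]-.4649)*np.cos(a)+(lo[:,1]+.0784)*np.sin(a)); print('radial range',u.min(),u.max())
"
```

```text
[-24.   19.1  94.3   0.   66.6   8. ]
167 [0.1526 0.1542 0.1542 0.1544 0.1546 0.1548 0.1568 0.1571 0.1579 0.1584
 0.1588 0.1588]
radial range 0.031203088525035824 0.04423182776014122
205 [0.1514 0.1515 0.152  0.1521 0.1532 0.1533 0.1533 0.1546 0.1549 0.1551
 0.1553 0.1555]
radial range -0.04383416072147006 -0.029125391998777412
```

Request:
move_arm(
  motion=[
    [[0.05, -0.02, 0.3], [0, 0, 0]],
    [[0, 0, 0.4], [0, 0, 0]],
    [[0, 0, 0.4], [0, 0, 0]],
    [[0, 0, 0.4], [0, 0, 0]],
    [[0, 0, 0.3], [0, 0, 0]],
    [[0, 0, 0.12], [0, 0, 0]],
    [[0, 0, 0], [0, 0, 0]],
    [[0, 0, 0], [0, 0, 0]],
  ],
)

```text
time_s: 2.75
position: [0.4658, -0.0759, 0.068]
tool_rot: [[0.529, 0.848, 0.001], [0.848, -0.529, -0.0], [0.0, 0.001, -1.0]]
ft_force: [0.8, 0.3, -0.3]
grip_width: 0.0604
gripper_force: 0.0
```

```bash
python3 -c "
from st import *
to((*C[1],.067))"
```

```text
t 2.75 p [ 0.4658 -0.0759  0.068 ] psi -31.95 z [ 1.1e-03 -4.0e-04 -1.0e+00] F [ 0.79  0.3  -0.32] T [-0.049 -0.013 -0.031] w 0.0604 gf 0.0 q6 8.3
delta world [-0.0005  0.0003 -0.001 ] tool units [-0.    -0.012  0.02 ]
```

Request:
move_arm(
  motion=[
    [[0, 0, 0], [0, 0, -0.2]],
    [[0, 0, 0], [0, 0, -0.2]],
    [[0, 0, 0], [0, 0, -0.2]],
    [[0, 0, 0], [0, 0, -0.2]],
    [[0, 0, 0], [0, 0, -0.2]],
    [[0, 0, 0], [0, 0, -0.2]],
    [[0, 0, 0], [0, 0, -0.2]],
    [[0, 0, 0], [0, 0, -0.2]],
    [[0, 0, 0], [0, 0, -0.2]],
    [[0, 0, 0], [0, 0, -0.2]],
    [[0, 0, 0], [0, 0, -0.2]],
    [[0, 0, 0], [0, 0, -0.2]],
  ],
)

```text
time_s: 3.95
position: [0.4657, -0.0759, 0.0674]
tool_rot: [[0.217, 0.976, 0.001], [0.976, -0.217, -0.0], [-0.0, 0.001, -1.0]]
ft_force: [1.3, -4.5, 0.7]
grip_width: 0.0606
gripper_force: 2.3
```

```bash
python3 -c "
from st import *
to((*C[1],.068))"
```

```text
t 3.95 p [ 0.4657 -0.0759  0.0674] psi -12.56 z [ 6.e-04 -3.e-04 -1.e+00] F [ 1.32 -4.55  0.72] T [-0.796 -0.085 -0.17 ] w 0.0606 gf 2.2739093005657196 q6 -11.1
delta world [-0.0004  0.0003  0.0006] tool units [ 0.004 -0.008 -0.012]
```

Request:
move_arm(
  motion=[
    [[0, 0, 0], [0, 0, -0.25]],
    [[0, 0, 0], [0, 0, -0.25]],
    [[0, 0, 0], [0, 0, -0.25]],
    [[0, 0, 0], [0, 0, -0.25]],
    [[0, 0, 0], [0, 0, -0.25]],
    [[0, 0, 0], [0, 0, -0.25]],
    [[0, 0, 0], [0, 0, -0.25]],
    [[0, 0, 0], [0, 0, -0.25]],
    [[0, 0, 0], [0, 0, -0.25]],
    [[0, 0, 0], [0, 0, -0.25]],
    [[0, 0, 0], [0, 0, -0.25]],
    [[0, 0, 0], [0, 0, -0.25]],
    [[0, 0, 0], [0, 0, -0.25]],
    [[0, 0, 0], [0, 0, -0.25]],
    [[0, 0, 0], [0, 0, -0.25]],
    [[0, 0, 0], [0, 0, -0.25]],
    [[0, 0, 0], [0, 0, -0.25]],
    [[0, 0, 0], [0, 0, -0.25]],
    [[0, 0, 0], [0, 0, -0.25]],
    [[0, 0, 0], [0, 0, -0.25]],
  ],
)

```text
time_s: 5.95
position: [0.4664, -0.0758, 0.0675]
tool_rot: [[-0.461, 0.887, 0.002], [0.887, 0.461, -0.0], [-0.001, 0.002, -1.0]]
ft_force: [4.1, -3.1, -1.4]
grip_width: 0.0608
gripper_force: 2.4
```

```bash
python3 -c "
from st import *
to((*C[1],.068))"
```

```text
t 5.95 p [ 0.4664 -0.0758  0.0675] psi 27.44 z [ 2.4e-03 -4.0e-04 -1.0e+00] F [ 4.14 -3.13 -1.41] T [-0.596 -0.669 -0.106] w 0.0608 gf 2.375357821583748 q6 -51.1
delta world [-0.0011  0.0002  0.0005] tool units [ 0.015 -0.017 -0.01 ]
```

Request:
move_arm(
  motion=[
    [[0, 0, 0], [0, 0, -0.25]],
    [[0, 0, 0], [0, 0, -0.25]],
    [[0, 0, 0], [0, 0, -0.25]],
    [[0, 0, 0], [0, 0, -0.25]],
    [[0, 0, 0], [0, 0, -0.25]],
    [[0, 0, 0], [0, 0, -0.25]],
    [[0, 0, 0], [0, 0, -0.25]],
    [[0, 0, 0], [0, 0, -0.25]],
    [[0, 0, 0], [0, 0, -0.25]],
    [[0, 0, 0], [0, 0, -0.25]],
    [[0, 0, 0], [0, 0, -0.25]],
    [[0, 0, 0], [0, 0, -0.25]],
    [[0, 0, 0], [0, 0, -0.25]],
    [[0, 0, 0], [0, 0, -0.25]],
    [[0, 0, 0], [0, 0, -0.25]],
    [[0, 0, 0], [0, 0, -0.25]],
    [[0, 0, 0], [0, 0, -0.25]],
    [[0, 0, 0], [0, 0, -0.25]],
    [[0, 0, 0], [0, 0, -0.25]],
    [[0, 0, 0], [0, 0, -0.25]],
  ],
)

```text
time_s: 7.95
position: [0.4666, -0.0755, 0.0677]
tool_rot: [[-0.923, 0.384, 0.003], [0.384, 0.923, 0.0], [-0.003, 0.001, -1.0]]
ft_force: [5.0, -0.6, 0.6]
grip_width: 0.0606
gripper_force: 2.3
```

Request:
move_arm(
  motion=[
    [[0, 0, 0], [0, 0, -0.25]],
    [[0, 0, 0], [0, 0, -0.25]],
    [[0, 0, 0], [0, 0, -0.25]],
    [[0, 0, 0], [0, 0, -0.25]],
  ],
)

```text
time_s: 8.35
position: [0.4666, -0.0755, 0.0676]
tool_rot: [[-0.968, 0.252, 0.003], [0.252, 0.968, 0.0], [-0.003, 0.001, -1.0]]
ft_force: [4.9, -0.1, 1.1]
grip_width: 0.0607
gripper_force: 2.3
```

Request:
move_arm(
  motion=[
    [[0, 0, 0], [0, 0, 0.25]],
    [[0, 0, 0], [0, 0, 0.4]],
    [[0, 0, -0.2], [0, 0, 0]],
    [[0, 0, -0.5], [0, 0, 0]],
    [[0, 0, -0.6], [0, 0, 0]],
    [[0, 0, -0.4], [0, 0, 0]],
    [[0, 0, 0], [0, 0, 0]],
  ],
)

```text
time_s: 9.05
position: [0.4663, -0.0756, 0.1551]
tool_rot: [[-0.941, 0.338, 0.005], [0.338, 0.941, -0.001], [-0.005, 0.0, -1.0]]
ft_force: [-0.3, 0.8, -0.6]
grip_width: 0.0607
gripper_force: 0.0
```

```bash
python3 snap.py 2 side top; python3 -c "
from m2 import *
yel('2')
from st import *
to((*C[2],.153))"
```

```text
top place 3 8 [0.4843 0.1844 0.066 ] r 0.0396 ang 1.2
top place 2 5 [0.493  0.0702 0.066 ] r 0.0413 ang 23.0
side place 3 19 [0.4844 0.1853 0.06  ] r 0.0397 ang 2.5
side place 2 21 [0.4915 0.0693 0.06  ] r 0.0396 ang 22.7
t 9.15 p [ 0.4651 -0.0753  0.1524] psi 70.2 z [-0.e+00  4.e-04 -1.e+00] F [-0.17 -0.   -1.56] T [ 0.023 -0.014 -0.007] w 0.0606 gf 0.0 q6 -93.9
delta world [-0.0101  0.1293  0.0006] tool units [ 1.067  2.365 -0.011]
```

Request:
move_arm(
  motion=[
    [[0.27, 0.59, 0], [0, 0, 0]],
    [[0.27, 0.59, 0], [0, 0, 0]],
    [[0.27, 0.59, 0], [0, 0, 0]],
    [[0.26, 0.59, 0], [0, 0, 0]],
    [[0, 0, 0], [0, 0, 0.72]],
    [[0, 0, 0], [0, 0, 0.72]],
    [[0, 0, 0], [0, 0, 0.72]],
    [[0, 0, 0], [0, 0, 0]],
  ],
)

```text
time_s: 9.95
position: [0.4546, 0.0537, 0.1513]
tool_rot: [[-0.797, 0.604, -0.002], [0.604, 0.797, 0.001], [0.002, -0.001, -1.0]]
ft_force: [0.2, -1.2, 0.8]
grip_width: 0.0606
gripper_force: 0.0
```

```bash
python3 -c "
from st import *
to((*C[2],.067))"
```

```text
t 9.95 p [0.4546 0.0537 0.1513] psi 52.84 z [-2.5e-03  6.0e-04 -1.0e+00] F [ 0.16 -1.16  0.76] T [ 0.005 -0.045 -0.008] w 0.0606 gf 0.0 q6 -61.0
delta world [ 0.0004  0.0003 -0.0843] tool units [-0.006  0.011  1.687]
```

Request:
move_arm(
  motion=[
    [[0, 0, 0.3], [0, 0, 0]],
    [[0, 0, 0.4], [0, 0, 0]],
    [[0, 0, 0.4], [0, 0, 0]],
    [[0, 0, 0.4], [0, 0, 0]],
    [[0, 0, 0.18], [0, 0, 0]],
    [[0, 0, 0], [0, 0, 0]],
    [[0, 0, 0], [0, 0, 0.2]],
    [[0, 0, 0], [0, 0, 0.2]],
    [[0, 0, 0], [0, 0, 0.2]],
    [[0, 0, 0], [0, 0, 0.2]],
    [[0, 0, 0], [0, 0, 0.2]],
    [[0, 0, 0], [0, 0, 0.2]],
    [[0, 0, 0], [0, 0, 0.25]],
    [[0, 0, 0], [0, 0, 0.25]],
    [[0, 0, 0], [0, 0, 0.25]],
    [[0, 0, 0], [0, 0, 0.25]],
    [[0, 0, 0], [0, 0, 0.25]],
    [[0, 0, 0], [0, 0, 0.25]],
  ],
)

```text
time_s: 11.75
position: [0.4553, 0.0534, 0.0683]
tool_rot: [[-0.516, 0.856, -0.0], [0.856, 0.516, 0.0], [0.0, -0.0, -1.0]]
ft_force: [-0.3, -0.1, 0.0]
grip_width: 0.0605
gripper_force: 0.1
```

```bash
python3 -c "
from st import *
to((*C[2],.067))"
```

```text
t 11.75 p [0.4553 0.0534 0.0683] psi 31.08 z [-1.e-04  0.e+00 -1.e+00] F [-0.26 -0.12  0.02] T [ 0.057 -0.012  0.   ] w 0.0605 gf 0.0729962345212698 q6 -39.2
delta world [-0.0003  0.0006 -0.0013] tool units [0.013 0.002 0.027]
```

Request:
move_arm(
  motion=[
    [[0, 0, 0], [0, 0, 0.3]],
    [[0, 0, 0], [0, 0, 0.3]],
    [[0, 0, 0], [0, 0, 0.3]],
    [[0, 0, 0], [0, 0, 0.3]],
    [[0, 0, 0], [0, 0, 0.3]],
    [[0, 0, 0], [0, 0, 0.3]],
    [[0, 0, 0], [0, 0, 0.3]],
    [[0, 0, 0], [0, 0, 0.3]],
    [[0, 0, 0], [0, 0, 0.3]],
    [[0, 0, 0], [0, 0, 0.3]],
    [[0, 0, 0], [0, 0, 0.3]],
    [[0, 0, 0], [0, 0, 0.3]],
    [[0, 0, 0], [0, 0, 0.3]],
    [[0, 0, 0], [0, 0, 0.3]],
    [[0, 0, 0], [0, 0, 0.3]],
    [[0, 0, 0], [0, 0, 0.3]],
    [[0, 0, 0], [0, 0, 0.3]],
    [[0, 0, 0], [0, 0, 0.3]],
    [[0, 0, 0], [0, 0, 0.3]],
    [[0, 0, 0], [0, 0, 0.3]],
  ],
)

```text
time_s: 13.75
position: [0.4553, 0.0534, 0.0683]
tool_rot: [[0.291, 0.957, -0.0], [0.957, -0.291, 0.0], [0.0, -0.0, -1.0]]
ft_force: [-0.2, 1.1, -0.2]
grip_width: 0.0604
gripper_force: 0.1
```

Request:
move_arm(
  motion=[
    [[0, 0, 0], [0, 0, 0.3]],
    [[0, 0, 0], [0, 0, 0.3]],
    [[0, 0, 0], [0, 0, 0.3]],
    [[0, 0, 0], [0, 0, 0.3]],
    [[0, 0, 0], [0, 0, 0.3]],
    [[0, 0, 0], [0, 0, 0.3]],
    [[0, 0, 0], [0, 0, 0.3]],
    [[0, 0, 0], [0, 0, 0.3]],
    [[0, 0, 0], [0, 0, 0.3]],
    [[0, 0, 0], [0, 0, 0.3]],
    [[0, 0, 0], [0, 0, 0.3]],
    [[0, 0, 0], [0, 0, 0.3]],
    [[0, 0, 0], [0, 0, 0.3]],
    [[0, 0, 0], [0, 0, 0.3]],
    [[0, 0, 0], [0, 0, 0.3]],
    [[0, 0, 0], [0, 0, 0.3]],
  ],
)

```text
time_s: 15.35
position: [0.4553, 0.0534, 0.0684]
tool_rot: [[0.823, 0.569, 0.0], [0.569, -0.823, -0.0], [0.0, 0.0, -1.0]]
ft_force: [-0.4, -0.5, 0.4]
grip_width: 0.0605
gripper_force: 0.0
```

Request:
move_arm(
  motion=[
    [[0, 0, 0], [0, 0, -0.3]],
    [[0, 0, -0.2], [0, 0, 0]],
    [[0, 0, -0.5], [0, 0, 0]],
    [[0, 0, -0.6], [0, 0, 0]],
    [[0, 0, -0.4], [0, 0, 0]],
    [[0, 0, 0], [0, 0, 0]],
  ],
)

```text
time_s: 15.95
position: [0.4564, 0.0533, 0.1562]
tool_rot: [[0.797, 0.604, 0.006], [0.604, -0.797, -0.001], [0.004, 0.004, -1.0]]
ft_force: [-0.3, -0.1, 0.4]
grip_width: 0.0605
gripper_force: 0.0
```

```bash
python3 snap.py 3 side top; python3 -c "
from m2 import *
yel('3')
from st import *
to((*C[3],.152))"
```

```text
top place 3 4 [0.4831 0.1855 0.066 ] r 0.0385 ang 2.8
top place 1 4 [ 0.4646 -0.0355  0.066 ] r 0.0401 ang 91.1
side place 3 19 [0.4844 0.1853 0.06  ] r 0.0397 ang 2.5
side place 2 22 [0.464  0.0168 0.06  ] r 0.0383 ang -76.4
t 16.05 p [0.4551 0.0535 0.1535] psi -52.82 z [ 5.e-04 -1.e-04 -1.e+00] F [-0.18 -0.24 -0.22] T [ 0.014  0.03  -0.002] w 0.0608 gf 0.0 q6 44.7
delta world [-0.0104  0.1301 -0.0015] tool units [ 1.407 -2.2    0.029]
```

Request:
move_arm(
  motion=[
    [[0.35, -0.55, 0], [0, 0, 0]],
    [[0.35, -0.55, 0], [0, 0, 0]],
    [[0.35, -0.55, 0], [0, 0, 0]],
    [[0.35, -0.55, 0], [0, 0, 0]],
    [[0, 0, 0], [0, 0, -0.78]],
    [[0, 0, 0], [0, 0, -0.78]],
    [[0, 0, 0], [0, 0, -0.78]],
    [[0, 0, 0], [0, 0, -0.78]],
    [[0, 0, 0], [0, 0, 0]],
  ],
)

```text
time_s: 16.95
position: [0.4439, 0.1833, 0.1522]
tool_rot: [[0.466, 0.885, -0.002], [0.885, -0.466, -0.0], [-0.001, -0.002, -1.0]]
ft_force: [0.6, 0.1, 0.3]
grip_width: 0.0605
gripper_force: 0.0
```

```bash
python3 -c "
from st import *
to((*C[3],.067))"
```

```text
t 16.95 p [0.4439 0.1833 0.1522] psi -27.79 z [-2.4e-03 -4.0e-04 -1.0e+00] F [0.58 0.13 0.33] T [-0.033  0.036 -0.077] w 0.0605 gf 0.0 q6 36.1
delta world [ 0.0008  0.0003 -0.0852] tool units [0.015 0.014 1.705]
```

Request:
move_arm(
  motion=[
    [[0, 0, 0.3], [0, 0, 0]],
    [[0, 0, 0.4], [0, 0, 0]],
    [[0, 0, 0.4], [0, 0, 0]],
    [[0, 0, 0.4], [0, 0, 0]],
    [[0, 0, 0.2], [0, 0, 0]],
    [[0, 0, 0], [0, 0, 0]],
    [[0, 0, 0], [0, 0, -0.2]],
    [[0, 0, 0], [0, 0, -0.2]],
    [[0, 0, 0], [0, 0, -0.2]],
    [[0, 0, 0], [0, 0, -0.2]],
    [[0, 0, 0], [0, 0, -0.2]],
    [[0, 0, 0], [0, 0, -0.2]],
    [[0, 0, 0], [0, 0, -0.25]],
    [[0, 0, 0], [0, 0, -0.25]],
    [[0, 0, 0], [0, 0, -0.25]],
    [[0, 0, 0], [0, 0, -0.25]],
    [[0, 0, 0], [0, 0, -0.25]],
    [[0, 0, 0], [0, 0, -0.25]],
  ],
)

```text
time_s: 18.75
position: [0.4445, 0.1833, 0.0684]
tool_rot: [[0.106, 0.994, 0.0], [0.994, -0.106, 0.0], [0.0, 0.0, -1.0]]
ft_force: [0.1, -0.4, 0.7]
grip_width: 0.0608
gripper_force: 0.1
```

```bash
python3 -c "
from st import *
to((*C[3],.067))"
```

```text
t 18.75 p [0.4445 0.1833 0.0684] psi -6.06 z [ 1.e-04  0.e+00 -1.e+00] F [ 0.08 -0.44  0.72] T [ 0.018 -0.018 -0.038] w 0.0608 gf 0.07878389675170183 q6 14.3
delta world [ 0.0002  0.0003 -0.0014] tool units [0.006 0.003 0.027]
```

Wheel 3 is also free, so place 1 holds the binding unit. I'll finish this turn.

Request:
move_arm(
  motion=[
    [[0, 0, 0], [0, 0, -0.3]],
    [[0, 0, 0], [0, 0, -0.3]],
    [[0, 0, 0], [0, 0, -0.3]],
    [[0, 0, 0], [0, 0, -0.3]],
    [[0, 0, 0], [0, 0, -0.3]],
    [[0, 0, 0], [0, 0, -0.3]],
    [[0, 0, 0], [0, 0, -0.3]],
    [[0, 0, 0], [0, 0, -0.3]],
    [[0, 0, 0], [0, 0, -0.3]],
    [[0, 0, 0], [0, 0, -0.3]],
    [[0, 0, 0], [0, 0, -0.3]],
    [[0, 0, 0], [0, 0, -0.3]],
    [[0, 0, 0], [0, 0, -0.3]],
    [[0, 0, 0], [0, 0, -0.3]],
    [[0, 0, 0], [0, 0, -0.3]],
    [[0, 0, 0], [0, 0, -0.3]],
    [[0, 0, 0], [0, 0, -0.3]],
    [[0, 0, 0], [0, 0, -0.3]],
    [[0, 0, 0], [0, 0, -0.3]],
    [[0, 0, 0], [0, 0, -0.3]],
  ],
)

```text
time_s: 20.75
position: [0.4445, 0.1833, 0.0684]
tool_rot: [[-0.669, 0.744, 0.0], [0.744, 0.669, 0.0], [-0.0, 0.0, -1.0]]
ft_force: [0.4, 0.2, -0.4]
grip_width: 0.0606
gripper_force: 0.1
```

Request:
move_arm(
  motion=[
    [[0, 0, 0], [0, 0, -0.3]],
    [[0, 0, 0], [0, 0, -0.3]],
    [[0, 0, 0], [0, 0, -0.3]],
    [[0, 0, 0], [0, 0, -0.3]],
    [[0, 0, 0], [0, 0, -0.3]],
    [[0, 0, 0], [0, 0, -0.3]],
    [[0, 0, 0], [0, 0, -0.3]],
    [[0, 0, 0], [0, 0, -0.3]],
    [[0, 0, 0], [0, 0, -0.3]],
    [[0, 0, 0], [0, 0, -0.3]],
    [[0, 0, 0], [0, 0, -0.3]],
    [[0, 0, 0], [0, 0, -0.3]],
    [[0, 0, 0], [0, 0, -0.3]],
    [[0, 0, 0], [0, 0, -0.3]],
    [[0, 0, 0], [0, 0, -0.3]],
  ],
)

```text
time_s: 22.25
position: [0.4445, 0.1834, 0.0684]
tool_rot: [[-0.978, 0.209, 0.0], [0.209, 0.978, 0.0], [-0.0, 0.0, -1.0]]
ft_force: [0.9, 0.1, 0.6]
grip_width: 0.0607
gripper_force: 0.1
```

Request:
move_arm(
  motion=[
    [[0, 0, 0], [0, 0, 0.3]],
    [[0, 0, -0.2], [0, 0, 0]],
    [[0, 0, -0.5], [0, 0, 0]],
    [[0, 0, -0.6], [0, 0, 0]],
    [[0, 0, -0.6], [0, 0, 0]],
    [[0, 0, -0.3], [0, 0, 0]],
    [[0, 0, 0], [0, 0, 0]],
  ],
)

```text
time_s: 22.95
position: [0.4452, 0.1835, 0.1808]
tool_rot: [[-0.968, 0.251, 0.005], [0.251, 0.968, 0.001], [-0.005, 0.002, -1.0]]
ft_force: [0.4, 0.7, -1.0]
grip_width: 0.0607
gripper_force: 0.0
```

```bash
python3 snap.py 4 side top; python3 -c "
from m2 import *
yel('4')
from st import *
to((*C[1],.177))"
```

```text
top place 2 4 [0.465  0.0148 0.066 ] r 0.0405 ang -75.7
top place 1 4 [ 0.4646 -0.0355  0.066 ] r 0.0401 ang 91.1
side place 2 21 [0.4637 0.0173 0.06  ] r 0.0378 ang -76.6
t 23.05 p [0.4442 0.1833 0.1782] psi 75.44 z [-1.e-04  0.e+00 -1.e+00] F [-0.03  0.14 -0.01] T [ 0.046  0.026 -0.014] w 0.0605 gf 0.0 q6 -67.2
delta world [ 0.0211 -0.2589 -0.0012] tool units [-1.711 -4.905  0.024]
```

Request:
move_arm(
  motion=[
    [[-0.21, -0.61, 0], [0, 0, 0]],
    [[-0.21, -0.61, 0], [0, 0, 0]],
    [[-0.22, -0.61, 0], [0, 0, 0]],
    [[-0.21, -0.62, 0], [0, 0, 0]],
    [[-0.22, -0.61, 0], [0, 0, 0]],
    [[-0.21, -0.62, 0], [0, 0, 0]],
    [[-0.22, -0.61, 0], [0, 0, 0]],
    [[-0.21, -0.62, 0], [0, 0, 0]],
    [[0, 0, 0], [0, 0, 0]],
    [[0, 0, 0], [0, 0, 0]],
  ],
)

```text
time_s: 24.05
position: [0.4647, -0.076, 0.1772]
tool_rot: [[-0.967, 0.253, -0.002], [0.253, 0.967, 0.001], [0.003, 0.001, -1.0]]
ft_force: [-0.4, 1.3, 0.3]
grip_width: 0.0605
gripper_force: 0.0
```

```bash
python3 snap.py 5 side top; python3 -c "
from m2 import *
yel('5')
from st import *
to((*C[1],.095))"
```

```text
top place 1 3 [ 0.4651 -0.0359  0.066 ] r 0.0397 ang 90.3
top place 3 5 [0.439  0.2226 0.066 ] r 0.0395 ang 98.3
side place 2 23 [0.4642 0.0166 0.06  ] r 0.0385 ang -76.2
t 24.15 p [ 0.4649 -0.075   0.1777] psi 75.44 z [-1.5e-03  9.0e-04 -1.0e+00] F [ 0.19  0.22 -0.14] T [ 0.009  0.018 -0.02 ] w 0.0609 gf 0.0 q6 -99.1
delta world [ 0.0004 -0.0006 -0.0827] tool units [-0.015 -0.011  1.654]
```

Request:
move_arm(
  motion=[
    [[0, 0, 0.35], [0, 0, 0]],
    [[0, 0, 0.4], [0, 0, 0]],
    [[0, 0, 0.4], [0, 0, 0]],
    [[0, 0, 0.35], [0, 0, 0]],
    [[0, 0, 0.15], [0, 0, 0]],
    [[0, 0, 0], [0, 0, 0]],
  ],
)

```text
time_s: 24.75
position: [0.4649, -0.075, 0.0952]
tool_rot: [[-0.968, 0.251, -0.002], [0.251, 0.968, 0.001], [0.002, 0.0, -1.0]]
ft_force: [0.1, 0.0, -0.4]
grip_width: 0.0611
gripper_force: 0.0
```

Request:
move_arm(
  motion=[
    [[0, 0, 0], [0, 0, 0]],
    [[0, 0, 0], [0, 0, 0]],
    [[0, 0, 0], [0, 0, 0]],
    [[0, 0, 0], [0, 0, 0]],
    [[0, 0, 0], [0, 0, 0]],
    [[0, 0, 0], [0, 0, 0]],
    [[0, 0, 0], [0, 0, 0]],
    [[0, 0, 0], [0, 0, 0]],
  ],
  claw=1,
  force=70,
)

```text
time_s: 25.55
position: [0.4656, -0.0756, 0.0966]
tool_rot: [[-0.968, 0.252, 0.002], [0.252, 0.968, -0.0], [-0.001, 0.0, -1.0]]
ft_force: [0.3, 3.8, 5.6]
grip_width: 0.016
gripper_force: 68.1
```

```bash
python3 -c "
from st import *
to((.461,-.330,.2))"
```

```text
t 25.55 p [ 0.4656 -0.0756  0.0966] psi 75.39 z [ 0.0015 -0.     -1.    ] F [0.27 3.79 5.55] T [0.411 0.039 0.021] w 0.016 gf 68.12003016471863 q6 -99.1
delta world [-0.0046 -0.2544  0.1034] tool units [-1.197 -4.946 -2.068]
```

Request:
move_arm(
  motion=[
    [[0, 0, -0.1], [0, 0, 0]],
    [[0, 0, -0.1], [0, 0, 0]],
    [[0, 0, -0.1], [0, 0, 0]],
    [[0, 0, -0.1], [0, 0, 0]],
    [[0, 0, -0.1], [0, 0, 0]],
    [[0, 0, -0.1], [0, 0, 0]],
    [[0, 0, -0.2], [0, 0, 0]],
    [[0, 0, -0.2], [0, 0, 0]],
    [[0, 0, -0.2], [0, 0, 0]],
    [[0, 0, -0.2], [0, 0, 0]],
    [[0, 0, -0.1], [0, 0, 0]],
    [[0, 0, 0], [0, 0, 0]],
    [[0, 0, 0], [0, 0, 0]],
  ],
)

```text
time_s: 26.85
position: [0.4651, -0.0757, 0.1706]
tool_rot: [[-0.968, 0.252, -0.001], [0.252, 0.968, 0.0], [0.001, 0.0, -1.0]]
ft_force: [0.4, -0.4, -8.5]
grip_width: 0.016
gripper_force: 68.5
```

```bash
python3 snap.py 6 side; python3 -c "
from st import *
to((.461,-.330,.171))
from h import *
d=pickle.load(open('side6.pkl','rb'))
cv2.imwrite('pics/side6c.png',cv2.resize(d['frame'][90:260,110:310,::-1],None,fx=3,fy=3))"
```

```text
t 26.9 p [ 0.465  -0.0757  0.1704] psi 75.39 z [-9.e-04  4.e-04 -1.e+00] F [ 0.53 -0.58 -8.62] T [-0.027 -0.026  0.004] w 0.0165 gf 68.45741271972656 q6 -99.1
delta world [-0.004  -0.2543  0.0006] tool units [-1.205 -4.942 -0.013]
```

View pics/side6c.png

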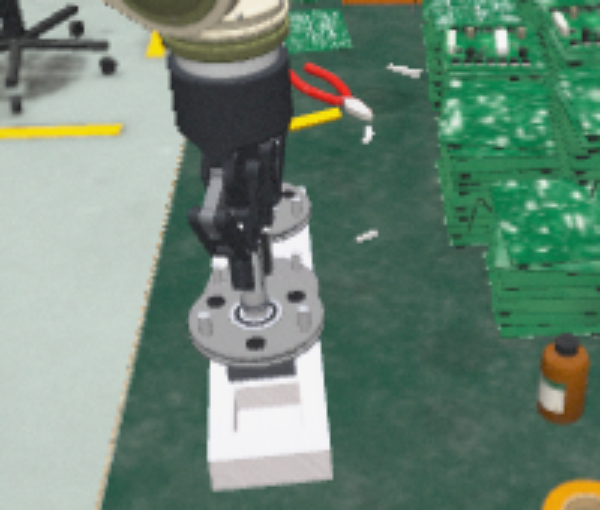

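The unit is hanging upright from the gripper, its empty socket is visible below, and the force reading matches 0.87 kg. Next I carry it to the tray.

Request:
move_arm(
  motion=[
    [[-0.04, -0.15, 0], [0, 0, 0]],
    [[-0.08, -0.3, 0], [0, 0, 0]],
    [[-0.1, -0.4, 0], [0, 0, 0]],
    [[-0.1, -0.45, 0], [0, 0, 0]],
    [[-0.12, -0.5, 0], [0, 0, 0]],
    [[-0.12, -0.5, 0], [0, 0, 0]],
    [[-0.12, -0.5, 0], [0, 0, 0]],
    [[-0.12, -0.5, 0], [0, 0, 0]],
    [[-0.12, -0.45, 0], [0, 0, 0]],
    [[-0.1, -0.4, 0], [0, 0, 0]],
    [[-0.08, -0.35, 0], [0, 0, 0]],
    [[-0.06, -0.3, 0], [0, 0, 0]],
    [[-0.04, -0.14, 0], [0, 0, 0]],
    [[0, 0, 0], [0, 0, 0]],
    [[0, 0, 0], [0, 0, 0]],
  ],
)

```text
time_s: 28.4
position: [0.461, -0.3292, 0.1707]
tool_rot: [[-0.968, 0.252, -0.0], [0.252, 0.968, 0.001], [0.001, 0.001, -1.0]]
ft_force: [-0.5, 0.4, -8.8]
grip_width: 0.016
gripper_force: 68.8
```

```bash
python3 -c "
from st import *
to((.461,-.330,.0925))"
```

```text
t 28.4 p [ 0.461  -0.3292  0.1707] psi 75.41 z [-3.e-04  9.e-04 -1.e+00] F [-0.47  0.4  -8.84] T [0.011 0.017 0.001] w 0.016 gf 68.79083633422852 q6 -122.9
delta world [-0.     -0.0008 -0.0782] tool units [-0.005 -0.016  1.564]
```

Request:
move_arm(
  motion=[
    [[0, 0, 0.1], [0, 0, 0]],
    [[0, 0, 0.2], [0, 0, 0]],
    [[0, 0, 0.3], [0, 0, 0]],
    [[0, 0, 0.3], [0, 0, 0]],
    [[0, 0, 0.2], [0, 0, 0]],
    [[0, 0, 0.15], [0, 0, 0]],
    [[0, 0, 0.1], [0, 0, 0]],
    [[0, 0, 0.05], [0, 0, 0]],
    [[0, 0, 0.03], [0, 0, 0]],
    [[0, 0, 0.03], [0, 0, 0]],
    [[0, 0, 0], [0, 0, 0]],
  ],
)

```text
time_s: 29.5
position: [0.4611, -0.33, 0.098]
tool_rot: [[-0.968, 0.252, 0.0], [0.252, 0.968, -0.0], [-0.0, -0.0, -1.0]]
ft_force: [-0.1, -1.0, -8.3]
grip_width: 0.0164
gripper_force: 68.8
```

Request:
move_arm(
  motion=[
    [[0, 0, 0.02], [0, 0, 0]],
    [[0, 0, 0.02], [0, 0, 0]],
    [[0, 0, 0.02], [0, 0, 0]],
    [[0, 0, 0], [0, 0, 0]],
  ],
)

```text
time_s: 29.9
position: [0.461, -0.3299, 0.0947]
tool_rot: [[-0.968, 0.252, -0.0], [0.252, 0.968, 0.0], [0.0, 0.0, -1.0]]
ft_force: [-0.4, -0.8, -8.8]
grip_width: 0.0163
gripper_force: 68.8
```

Request:
move_arm(
  motion=[
    [[0, 0, 0.02], [0, 0, 0]],
    [[0, 0, 0.01], [0, 0, 0]],
    [[0, 0, 0], [0, 0, 0]],
    [[0, 0, 0], [0, 0, 0]],
  ],
)

```text
time_s: 30.3
position: [0.4611, -0.33, 0.0937]
tool_rot: [[-0.968, 0.252, 0.0], [0.252, 0.968, -0.0], [-0.0, -0.0, -1.0]]
ft_force: [-0.8, 1.4, -3.4]
grip_width: 0.0163
gripper_force: 69.3
```

Force relieved, so it's touching the floor. I'll press down slightly more and hold.

Request:
move_arm(
  motion=[
    [[0, 0, 0.01], [0, 0, 0]],
    [[0, 0, 0], [0, 0, 0]],
    [[0, 0, 0], [0, 0, 0]],
    [[0, 0, 0], [0, 0, 0]],
  ],
)

```text
time_s: 30.7
position: [0.4611, -0.33, 0.0936]
tool_rot: [[-0.968, 0.252, 0.001], [0.252, 0.968, -0.001], [-0.001, -0.001, -1.0]]
ft_force: [-2.4, 3.1, 6.4]
grip_width: 0.0162
gripper_force: 70.2
```

Request:
move_arm(
  motion=[
    [[0, 0, 0], [0, 0, 0]],
    [[0, 0, 0], [0, 0, 0]],
    [[0, 0, 0], [0, 0, 0]],
    [[0, 0, 0], [0, 0, 0]],
    [[0, 0, 0], [0, 0, 0]],
    [[0, 0, 0], [0, 0, 0]],
    [[0, 0, -0.1], [0, 0, 0]],
    [[0, 0, -0.3], [0, 0, 0]],
    [[0, 0, -0.6], [0, 0, 0]],
    [[0, 0, -0.6], [0, 0, 0]],
    [[0, 0, -0.6], [0, 0, 0]],
    [[0, 0, 0], [0, 0, 0]],
    [[0, 0, 0], [0, 0, 0]],
  ],
  claw=0.3,
)

```text
time_s: 32.0
position: [0.461, -0.3299, 0.2032]
tool_rot: [[-0.968, 0.252, 0.001], [0.252, 0.968, -0.001], [-0.001, -0.001, -1.0]]
ft_force: [-0.3, -0.2, -0.5]
grip_width: 0.0597
gripper_force: 0.0
```

```bash
python3 snap.py 7 side; python3 -c "
from st import *
st()
from h import *
d=pickle.load(open('side7.pkl','rb'))
cv2.imwrite('pics/side7c.png',cv2.resize(d['frame'][120:384,100:340,::-1],None,fx=2.2,fy=2.2))"
```

```text
t 32.05 p [ 0.4608 -0.3297  0.2023] psi 75.39 z [-7.e-04  7.e-04 -1.e+00] F [ 0.25 -0.81 -0.71] T [0.047 0.035 0.002] w 0.0595 gf 0.0 q6 -122.9
```

View pics/side7c.png

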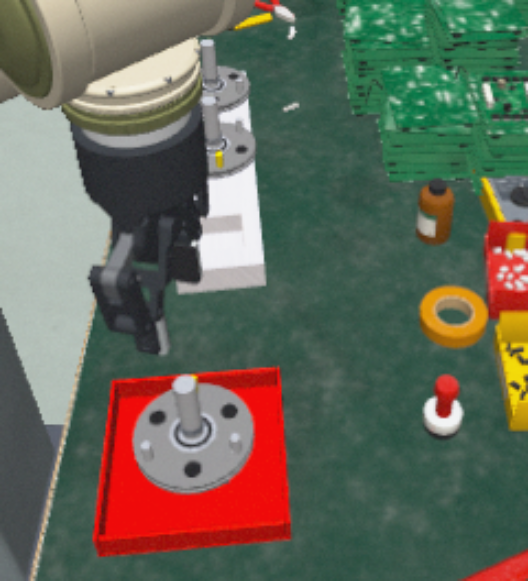

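The unit is standing upright in the red tray with the gripper clear above it. The other two units are in their sockets and the bystanders look undisturbed.

```bash
python3 -c "
from rig import env
print(env.close_job())"
```

```text
the job is handed in; nothing more can be done
None
```

I turned all three wheels more than 90°, found the binding one at place 1 (about 5 N at the pin, the other two ran free), set that unit upright in the red tray, and handed the job in; no verdict came back.

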